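# Hang the parts tote on the free hook

### The job

Clear some room on the electronics bench: pick up the rectangular metal parts tote by its handle and hang it by that handle on the empty hook stand (not the one that holds the roll of tape), with the hook under the middle of the handle so that the tote hangs level. Let go of it, and leave the round pail where it stands.

Things in the scene. Friction and masses are not known exactly. Their poses are not given: they have to be found in the camera images.
- tote: Loose open rectangular sheet-metal tray, 80 mm (x) by 130 mm (y), walls 55 mm high, 0.17 to 0.33 kg, a few salvaged parts fixed inside. Its stiff handle, a 10 mm round steel bar that does not fold, rises from the middles of the short walls (y = -60 and +60 mm) and crosses over the tray along y, axis 130 mm above the underside. Origin: centre of the underside; z up.
- tote_bar (a point): Middle of the tote's handle bar, on its axis, 130 mm above the underside. The bar runs along this point's y, 60 mm to each side; x is across it, z up. Pinched across the bar from above, about 35 mm to either side of the middle, it leaves the middle free for the hook and still lifts level.
- hook_seat (a point): Where the bar's axis rests in the empty hook, 220 mm up. Fixed stand; post 75 mm along this point's +x, 246 mm tall. The hook, 10 mm bar, points along -x (to the robot): an open trough, bottom flat 18 mm either way along x, sloping up to its tip (37 mm along -x, 30 mm above) and to the post (25 mm above). Lower the bar in along y. z up. The like stand with a fixed tape roll is the other one.
- pail: Bystander: loose round sheet-metal pail, 100 mm across, 65 mm high, with a like handle bar 93 mm long at 130 mm height. To be left alone. Origin: centre of the underside; z up.
Not all that is in view belongs to the job. What is shaped like the tote but green or yellow is not meant.

How it is judged (in metres and radians):
At the end, for the whole second after the job is handed in: The tote hangs from its handle in the trough of the empty hook, the middle of the bar within 22 mm along the hook arm, 20 mm to the side and 12 mm in height of the seat point, level within 15 degrees and slower than 80 mm/s; the round pail is within 30 mm of where it stood (x of tote_bar in the frame of hook_seat between -0.022 and 0.022 m and y of tote_bar in the frame of hook_seat between -0.02 and 0.02 m and z of tote_bar in the frame of hook_seat between -0.012 and 0.012 m and angle between tote's own z axis and vertical below 0.26 rad and linear speed of tote below 0.08 m/s and distance of pail from where it was at the start of the episode below 0.03 m); the robot touches nothing.
It fails at once if the round pail is shifted more than 30 mm (distance of pail from where it was at the start of the episode above 0.03 m).
It also fails if it takes over 45 s, if anything falls off the work surface, if the arm or the gripper's body presses on something with over 40 N, if the wrist force passes 120 N, or if a joint passes its speed limit or range.

### The arm

A 6-joint arm with a two-finger parallel gripper is mounted at the origin on the work surface. World frame = base frame: x ahead of the robot, y to its left, z up, the work surface at z = 0. Lengths are in m, angles in degrees, forces in N, time in s.
With the tool pointing down it reaches from about 0.35 to 0.85 m from the base axis. Payload 8.1 kg.
Tool frame: the origin (TCP) lies midway between the tips of the shut fingers; the grasp point (between the pads) lies 19 mm behind it (ctrl.grasp_offset is the distance from the TCP to the grasp point, in m); z points along the fingers, y is the line along which they close (so a half turn about z gives the same grasp; the last joint's range is limited). The gripper opens to 93 mm and grips with 3 to 60 N. Pads are 15 mm wide; open, the fingers measure 128 mm over their backs; the gripper's body (75 mm by 188 mm) begins 65 mm behind the grasp point.
Start: joints at [-4.893, 7.471, 85.268, -0, 87.261, -4.893], TCP at [0.6, 0, 0.219] pointing down, gripper open.
Joint ranges: [-169.43, 169.43], [-51.17, 129.36], [1.28, 143.12], [-76.62, 256.62], [0, 156.53], [-152.29, 152.29]. Speed limits (degrees/s): [136.94, 136.94, 159.86, 180, 180, 180].

### API

Orientations are given as a 3x3 rotation matrix whose columns are the frame's x, y, z axes.
In Python, from station import ctrl gives the robot as it stands. Calls block until the motion is done:
- ctrl.goto(position, orientation): joint-space move of the TCP to a pose.
- ctrl.move_l(position, rotation=None, velocity=0.15, threshold=None): straight line of the TCP; rotation=None keeps the orientation; velocity is the mean speed in m/s. With threshold (N) it stops when the force on the tool has changed by that much, and returns True; else False.
- ctrl.move_joints(angles): joint-space move.
- ctrl.release() and ctrl.close(effort=None): open the fingers fully, or close them until they stop; effort is the grip in N (None keeps the last).
- ctrl.dwell(seconds).
- ctrl.ik(position, orientation): joint angles nearest the present ones, or None.
- ctrl.get_obs(): the state.
- ctrl.camera(name): name is "scene" or "side" or "wrist"; returns a dict with "img" (480x640x3 uint8, red, green, blue), "mtx" (3x3 intrinsics, pixels), "rvec" (rotation vector, rad) and "tvec" (3), from world to camera coordinates, as OpenCV has them. Camera axes: x right, y down, z forward; pixel columns grow to the right and rows downward; lengths in m; the calibration is good to about 2 mm. A picture is of the moment at which its call begins. There is no depth.
A pose or a line that the arm cannot do raises ctrl.MotionError and nothing moves.
- ctrl.close_job(): hands the job in; it is judged then, once.
Trained networks look in a picture, given as the dict that the camera call returned (one of the last four; its "shot" number tells which), for a name from the list of things; names that differ only in an ending like _2 or _b are one class to them, and where a whole thing is asked for, a point or a joint stands for the part that bears it (a point fixed in the world has none). Each returns a list of dicts, best first, with "conf" (0 to 1); they miss things now and then, are a little off and sometimes report something else, mostly with a low value. They report only what shows in the picture. A call takes as long as a camera call. They do not tell look-alikes from the thing itself.
- ctrl.search_frame(picture, label): "rect" ([left, top, width, height] as shares, 0 to 1, of the picture: columns of its width, rows of its height, round what is visible of it).
The state is a dict: "time": time; "joint_positions": joint angles; "dq": joint speeds; "joint_torque": joint torques, N m; "eef_pos": TCP position; "orientation": TCP orientation; "wrist_force": force on the tool from outside, world axes, zero at the start; "torque": the same for the moment, N m; "grip_width": finger opening in m; "grasp_force": force on a finger pad.
Only numpy, scipy, OpenCV 4.12 (cv2) and the standard library are available. Lean on these libraries where they do the work, as an engineer would, in place of code of your own. Each camera call takes 0.05 s, during which the arm holds its last target. There are 200 camera calls.

## Working session

There is one attempt and no reset: what is moved stays moved. The work goes in short steps, each a Python script; the robot and the scene stay as the last script left them, time stands still between calls to the robot, and variables do not carry over. Pictures are saved under pics/ and viewed, at most 10 in all, crops included, and the job is handed in when it is done.

```bash
mkdir -p pics
cat > h.py <<'E'
import numpy as np, cv2
from station import ctrl
def shot(name,fn=None):
    c=ctrl.camera(name)
    if fn: cv2.imwrite('pics/'+fn,c['img'][:,:,::-1])
    return c
def P(c):
    R=cv2.Rodrigues(np.array(c['rvec'],float))[0]; t=np.array(c['tvec'],float).reshape(3); return R,t,np.array(c['mtx'])
def ray(c,u,v):
    R,t,K=P(c); d=R.T@np.linalg.inv(K)@[u,v,1]; return -R.T@t,d
def at_z(c,u,v,z):
    o,d=ray(c,u,v); return o+d*(z-o[2])/d[2]
def proj(c,p):
    R,t,K=P(c); q=K@(R@np.array(p)+t); return q[:2]/q[2]
def tri(obs):
    A=np.zeros((3,3));b=np.zeros(3)
    for c,u,v in obs:
        o,d=ray(c,u,v); d/=np.linalg.norm(d); M=np.eye(3)-np.outer(d,d); A+=M;b+=M@o
    return np.linalg.solve(A,b)
E
python3 - <<'E'
from h import *
for n in('scene','side'):
    c=shot(n,n+'1.png'); print(n,-P(c)[0].T@P(c)[1])
    for l in('tote','tote_bar','hook_seat','pail'):
        for r in ctrl.search_frame(c,l): 
            x,y,w,h=r['rect'];print(l,round(r['conf'],2),np.round([x*640,y*480,(x+w)*640,(y+h)*480]))
E
```

```text
scene [ 1.07590616 -0.53608333  1.01905768]
tote 0.88 [356. 177. 400. 232.]
tote 0.62 [276. 211. 290. 246.]
tote 0.55 [286. 251. 338. 313.]
tote_bar 0.94 [352. 180. 402. 232.]
tote_bar 0.79 [276. 212. 292. 241.]
tote_bar 0.6 [289. 256. 339. 313.]
hook_seat 0.65 [360. 244. 418. 349.]
pail 0.74 [178. 337. 232. 394.]
side [0.07981672 1.06778512 0.83704617]
tote 0.96 [230. 381. 326. 479.]
tote 0.95 [332. 291. 414. 382.]
tote_bar 0.98 [335. 285. 416. 383.]
tote_bar 0.86 [283. 232. 353. 321.]
tote_bar 0.76 [230. 387. 325. 480.]
hook_seat 0.72 [190. 192. 256. 299.]
pail 0.84 [349. 165. 387. 224.]
```

View pics/scene1.png

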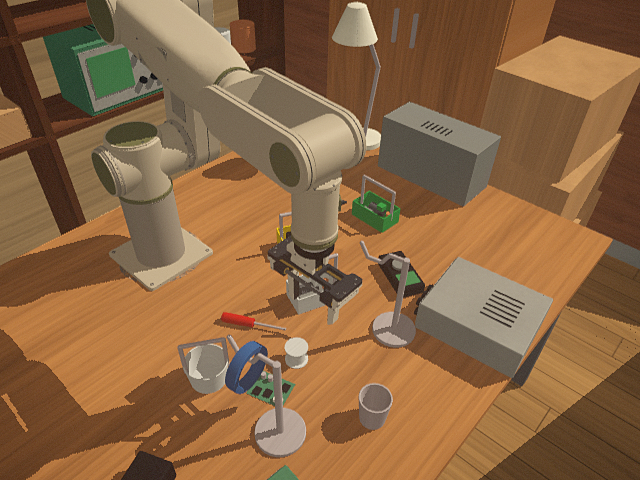

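View pics/side1.png

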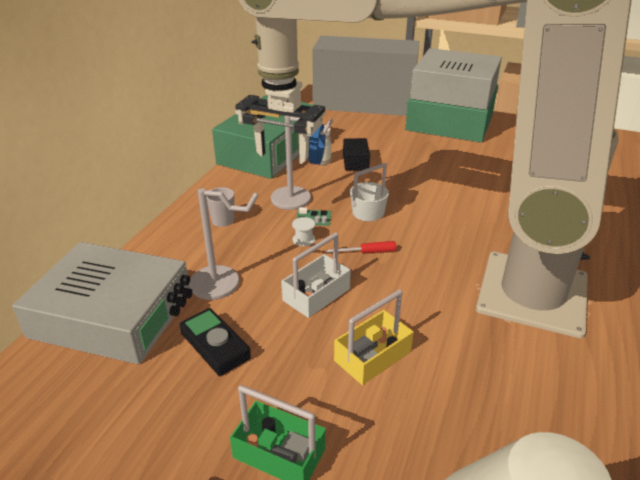

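Side view candidates for the tote: bare grey-white at (316,275), yellow at (374,340), green at (278,440). The pail is at (369,195). The bare metal one fits. The empty stand is at (215,240) and the tape stand at (290,160). In the scene view the gripper hides the tote, so I'm raising the arm and looking again.

Run:
```python
from h import *
o=ctrl.get_obs(); c=shot('side')
for n,u,v,z in(('barA',295,258,.13),('barB',337,238,.13),('base',215,285,0),('pail',369,205,0.02),('tape',290,198,0),('hooktip',255,195,.25),('posttop',204,192,.246)): print(n,at_z(c,u,v,z).round(3))
ctrl.move_l([.45,-0.0,.45],velocity=.3)
ims=[]
for n in('scene','side','wrist'):
    c=shot(n,n+'2.png'); ims.append(c['img'])
    print(n,-P(c)[0].T@P(c)[1])
    for l in('tote','tote_bar','hook_seat','pail'):
        for r in ctrl.search_frame(c,l): 
            x,y,w,h=r['rect'];print(l,round(r['conf'],2),np.round([x*640,y*480,(x+w)*640,(y+h)*480]))
a=cv2.resize(ims[0][200:360,240:440],None,fx=2,fy=2,interpolation=cv2.INTER_CUBIC)
a=cv2.resize(ims[0][215:365,240:440],(800,600),interpolation=cv2.INTER_CUBIC)
b=cv2.resize(ims[1][180:330,180:380],(800,600),interpolation=cv2.INTER_CUBIC)
cv2.imwrite('pics/a.png',a[:,:,::-1]);cv2.imwrite('pics/b.png',b[:,:,::-1])
```

```text
barA [0.467 0.234 0.13 ]
barB [0.412 0.138 0.13 ]
base [0.665 0.238 0.   ]
pail [ 0.437 -0.179  0.02 ]
tape [ 0.661 -0.163  0.   ]
hooktip [0.556 0.219 0.25 ]
posttop [0.658 0.241 0.246]
scene [ 1.07590616 -0.53608333  1.01905768]
tote 0.85 [286. 251. 344. 312.]
tote 0.84 [277. 207. 327. 260.]
tote 0.65 [355. 178. 402. 232.]
tote_bar 0.96 [281. 204. 329. 256.]
tote_bar 0.85 [353. 178. 401. 235.]
tote_bar 0.84 [287. 256. 345. 313.]
hook_seat 0.74 [360. 243. 420. 348.]
pail 0.74 [177. 338. 232. 393.]
side [0.07981672 1.06778512 0.83704617]
tote 0.94 [334. 293. 412. 383.]
tote 0.83 [281. 233. 351. 314.]
tote 0.79 [230. 384. 327. 480.]
tote_bar 0.98 [281. 234. 352. 320.]
tote_bar 0.81 [229. 385. 325. 479.]
tote_bar 0.57 [336. 287. 414. 385.]
hook_seat 0.61 [192. 190. 258. 300.]
pail 0.59 [352. 164. 390. 223.]
wrist [0.45043518 0.07240112 0.61658586]
tote 0.98 [149.   0. 226.  44.]
tote 0.56 [272.   8. 350. 127.]
tote_bar 0.84 [151.   2. 229.  45.]
tote_bar 0.56 [267.   6. 347. 125.]
hook_seat 0.85 [416.   0. 520.  81.]
pail 0.87 [282. 259. 339. 339.]
```

View pics/a.png

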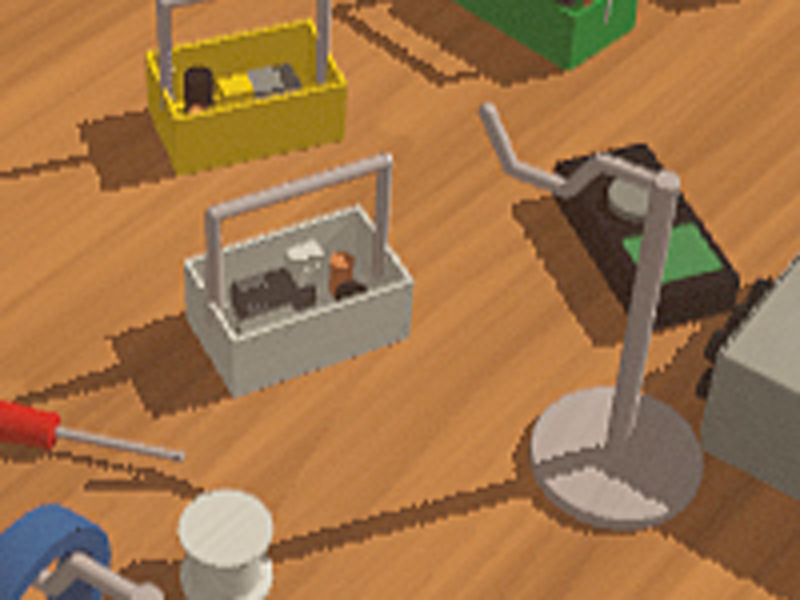

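View pics/b.png

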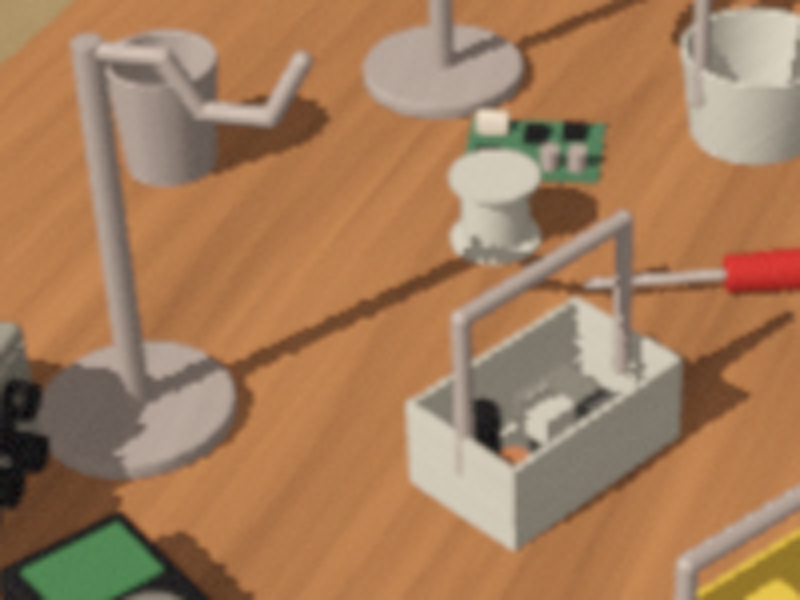

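View pics/wrist2.png

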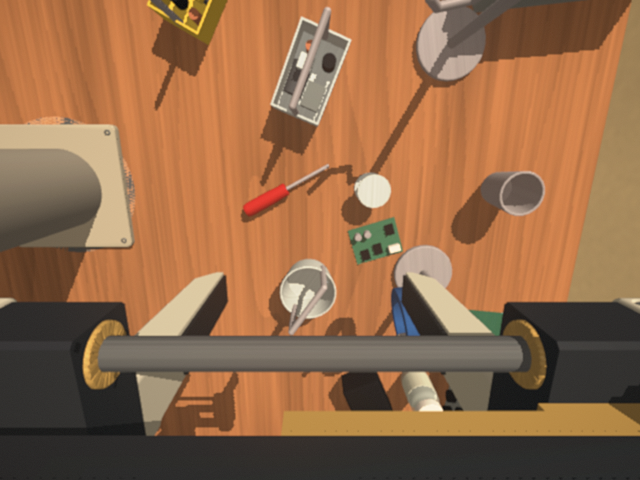

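The tote is confirmed: bare metal with a square tray. Crop a shows its bar from (212,212) to (388,160), and crop b from (460,318) to (625,218). The empty hook's trough is at (540,177) in crop a and (236,112) in crop b. Next I triangulate these points.

Run:
```python
from h import *
s=shot('scene');d=shot('side');w=shot('wrist')
A=lambda u,v:(s,240+u/4,215+v/4)
B=lambda u,v:(d,180+u/4,180+v/4)
pts=dict(barA=(A(388,160),B(460,318)),barB=(A(212,212),B(625,218)),tip=(A(488,105),B(302,58)),k1=(A(513,167),B(272,117)),k2=(A(567,187),B(200,108)),k3=(A(602,158),B(165,54)),post=(A(668,180),B(88,42)))
for n,o in pts.items():
    p=tri(o); print(n,p.round(4),[ (proj(c,p)-[u,v]).round(1) for c,u,v in o], proj(w,p).round(0))
a,b=[tri(pts[k]) for k in('barA','barB')]; print('bar len',np.linalg.norm(a-b),'mid',(a+b)/2,'yaw',np.degrees(np.arctan2(*(a-b)[1::-1])))
k1,k2,po=[tri(pts[k]) for k in('k1','k2','post')]
print('seat',(k1+k2)/2,'hook yaw tip->post',[np.degrees(np.arctan2(*(po-tri(pts[k]))[1::-1])) for k in('tip','k1','k2')])
```

```text
barA [0.4669 0.2371 0.1278] [array([-0.4, -0.1]), array([-0.6,  0.1])] [327.  11.]
barB [0.4192 0.1245 0.1282] [array([-0.1, -0. ]), array([-0.1,  0. ])] [291. 106.]
tip [0.5594 0.211  0.2455] [array([-0.1, -0. ]), array([-0.1,  0. ])] [428.  -6.]
k1 [0.5788 0.2135 0.2076] [array([-0.5, -0.1]), array([-0.5,  0.1])] [435.   7.]
k2 [0.6144 0.2207 0.2091] [array([0.1, 0. ]), array([ 0.2, -0. ])] [470.  -1.]
k3 [0.6305 0.2246 0.2396] [array([-0.5, -0.1]), array([-0.5,  0. ])] [502. -19.]
post [0.6699 0.2324 0.2423] [array([-0.5, -0. ]), array([-0.5,  0. ])] [546. -30.]
bar len 0.12225733483367174 mid [0.44303786 0.18079541 0.12800399] yaw 67.00666194570304
seat [0.59658904 0.21709044 0.2083755 ] hook yaw tip->post [np.float64(10.9725436473751), np.float64(11.725153633255477), np.float64(11.869368989745698)]
```

```bash
cat >> h.py <<'E'
def Rz(yaw):  # tool down, tool y at given yaw (deg)
    a=np.radians(yaw); y=np.array([np.cos(a),np.sin(a),0]); z=np.array([0,0,-1.]); return np.column_stack([np.cross(y,z),y,z])
g=ctrl.grasp_offset
bar=np.array([.4430,.1808,.130]); by=67.0
seat=np.array([.5966,.2171,.220]); hy=11.7
u=lambda yaw:np.array([np.cos(np.radians(yaw)),np.sin(np.radians(yaw)),0])
E
python3 - <<'E'
from h import *
o=ctrl.get_obs(); print(o['time'],g,o['orientation'])
off=0 if o['orientation'][1][1]<0 else 0
for s in(0,180):
    print(s,ctrl.ik(bar-.035*u(by)-[0,0,g],Rz(by-90+s)),ctrl.ik(seat-.035*u(hy+90)-[0,0,g],Rz(hy+s)))
E
```

```text
2.5167 0.0188 [[ 6.76171104e-06  9.99999990e-01  1.40192720e-04]
 [ 1.00000000e+00 -6.76311877e-06  1.00409300e-05]
 [ 1.00418781e-05  1.40192652e-04 -9.99999990e-01]]
0 [ 1.26190097e+01 -1.11557645e+01  1.14927543e+02 -2.54444375e-14
  7.62282213e+01  3.56190097e+01] [ 1.21928870e+01  1.26533075e+01  8.12970768e+01 -2.54444375e-14
  8.60496156e+01  4.92886950e-01]
180 [ 1.26190097e+01 -1.11557645e+01  1.14927543e+02 -2.54444375e-14
  7.62282213e+01 -1.44380990e+02] None
```

Run:
```python
from h import *
R=Rz(by-90); p=bar-.035*u(by)-[0,0,g]
ctrl.goto(p+[0,0,.12],R); ctrl.move_l(p,velocity=.12)
ctrl.close(50); o=ctrl.get_obs(); print(o['time'],o['grip_width'],o['grasp_force'],o['wrist_force'])
print(ctrl.move_l(p+[0,0,.19],velocity=.12)); o=ctrl.get_obs(); print(o['time'],o['grip_width'],o['wrist_force'],o['torque'])
c=shot('side');d=shot('scene')
for n,c,f in(('s',c,0),('d',d,1)):
    q=proj(c,bar+[0,0,.19]).astype(int); print(n,q)
    x,y=max(q[0]-80,0),max(q[1]-50,0); cr=c['img'][y:y+140,x:x+160]; print(x,y)
    if f==0: i0=cr
    else: cv2.imwrite('pics/lift.png',np.hstack([cv2.resize(k,(400,350),interpolation=cv2.INTER_CUBIC) for k in(i0,cr)])[:,:,::-1])
```

```text
5.9833 0.008471044244024317 49.98842239379883 [-0.30606362 -1.21164167 -0.30463654]
False
7.7167 0.008894229365252602 [-0.40927015  0.18415026 -3.0629983 ] [-0.07582656  0.13323689 -0.04619634]
s [315 164]
235 114
d [316 200]
236 150
```

View pics/lift.png

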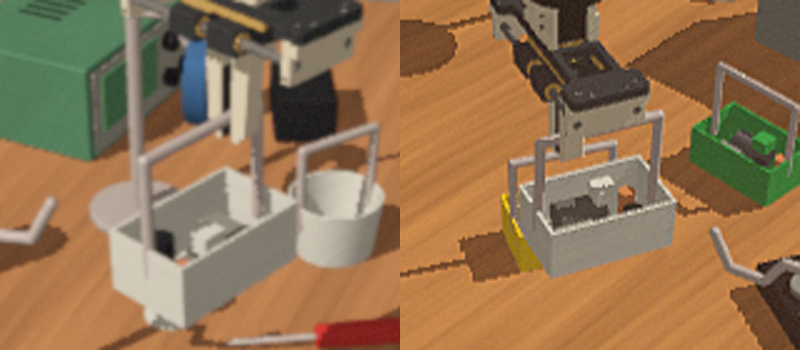

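Lifted cleanly and nearly level. In the left half of the picture the bar ends are at (147,160) and (250,112), in the right half at (655,115) and (543,143). Next I check the held pose and go to the pre-approach point.

Run:
```python
from h import *
d=shot('side');s=shot('scene')
S=lambda u,v:(d,235+u/2.5,114+v/2.5)
C=lambda u,v:(s,236+(u-400)/2.5,150+v/2.5)
a=tri([S(147,160),C(655,115)]);b=tri([S(250,112),C(543,143)])
e=np.array(ctrl.get_obs()['eef_pos'])+[0,0,g]
print(a,b,'len',np.linalg.norm(a-b),'mid-expected',(a+b)/2-(e+.035*u(by)),'tilt',np.degrees(np.arcsin((a-b)[2]/.12)),'yaw',np.degrees(np.arctan2(*(a-b)[1::-1])))
```

```text
[0.4641909  0.23300648 0.31464697] [0.41978752 0.13115875 0.31356783] len 0.11111159220606522 mid-expected [-0.00082831  0.00132305 -0.00543678] tilt 0.5152557220079789 yaw 66.44385129784904
```

Run:
```python
from h import *
R=Rz(hy); t=lambda dx,dz: seat+dx*u(hy)-.035*u(hy+90)+[0,0,dz-g]
ctrl.move_l(t(-.14,.10),R,velocity=.12)
ctrl.move_l(t(-.14,.050),velocity=.12)
print(ctrl.get_obs()['time'],ctrl.get_obs()['wrist_force'])
print(ctrl.move_l(t(0,.050),velocity=.06,threshold=5))
o=ctrl.get_obs();print(o['time'],o['wrist_force'],o['eef_pos'],t(0,.05))
ims=[]
for n,c in(('side',shot('side')),('scene',shot('scene'))):
    q=proj(c,seat).astype(int); x,y=q[0]-80,q[1]-70; print(n,x,y)
    ims.append(cv2.resize(c['img'][y:y+160,x:x+160],(400,400),interpolation=cv2.INTER_CUBIC))
cv2.imwrite('pics/ins.png',np.hstack(ims)[:,:,::-1])
```

```text
9.2417 [-0.01035365  0.26078902 -3.52002688]
False
11.725 [-0.22218994  0.41020225 -4.10339935] [0.60358703 0.18279991 0.25129589] [0.60369756 0.1828272  0.2512    ]
side 158 133
scene 295 185
```

View pics/ins.png

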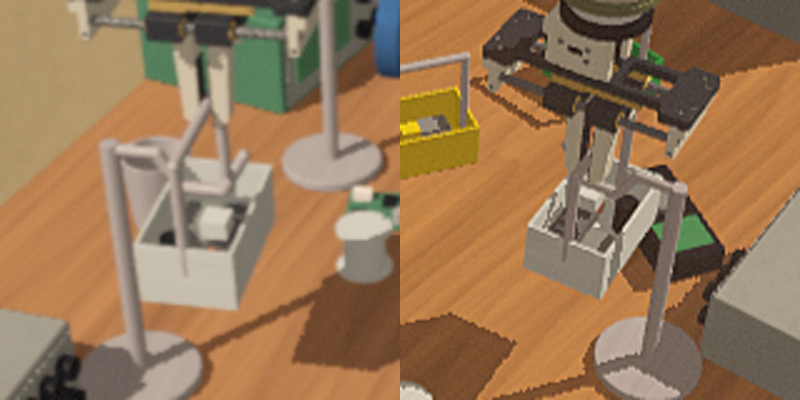

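The hook is threaded through the handle, with the trough under the bar at about (195,185) in the left half. Now I lower until contact.

Run:
```python
from h import *
t=lambda dz: seat-.035*u(hy+90)+[0,0,dz-g]
print(ctrl.move_l(t(.008),velocity=.06,threshold=3), ctrl.move_l(t(-.008),velocity=.015,threshold=2.5))
o=ctrl.get_obs();print(o['time'],o['wrist_force'],'bar z',o['eef_pos'][2]+g)
ims=[]
for n,c in(('side',shot('side')),('scene',shot('scene'))):
    q=proj(c,seat).astype(int); x,y=q[0]-80,q[1]-70
    ims.append(cv2.resize(c['img'][y:y+160,x:x+160],(400,400),interpolation=cv2.INTER_CUBIC))
cv2.imwrite('pics/low.png',np.hstack(ims)[:,:,::-1])
```

```text
False True
13.3 [1.1005288  0.24319913 0.78627573] bar z 0.21922841979398475
```

View pics/low.png

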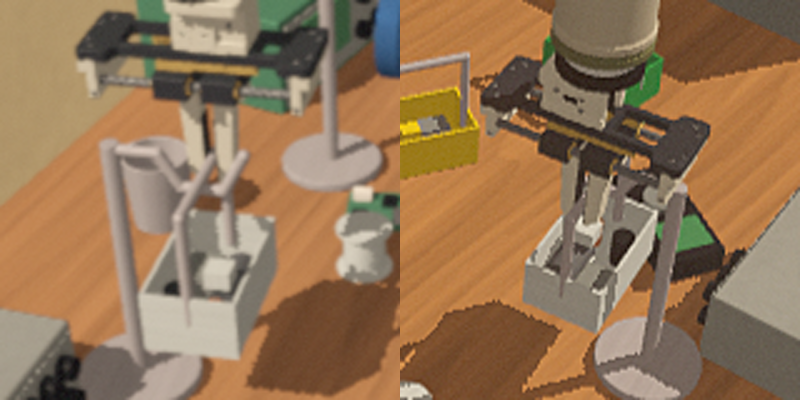

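Contact came at bar height 0.219 m, with the bar in the trough and still level. Releasing and retreating upward.

Run:
```python
from h import *
ctrl.release(); ctrl.dwell(.3)
p=np.array(ctrl.get_obs()['eef_pos']); ctrl.move_l(p+[0,0,.2],velocity=.12); ctrl.dwell(2)
o=ctrl.get_obs();print(o['time'],o['wrist_force'])
ims=[]
for n,c in(('side',shot('side')),('scene',shot('scene'))):
    q=proj(c,seat).astype(int); x,y=q[0]-80,q[1]-70; print(n,x,y)
    ims.append(cv2.resize(c['img'][y:y+160,x:x+160],(400,400),interpolation=cv2.INTER_CUBIC))
    for r in ctrl.search_frame(c,'pail'):
        x,y,w,h=r['rect'];print(round(r['conf'],2),np.round([x*640,y*480,(x+w)*640,(y+h)*480]))
cv2.imwrite('pics/end.png',np.hstack(ims)[:,:,::-1])
```

```text
18.8917 [-0.23096404 -0.42072161 -0.22567358]
side 158 133
0.93 [353. 164. 389. 223.]
scene 295 185
0.79 [181. 339. 231. 393.]
```

View pics/end.png

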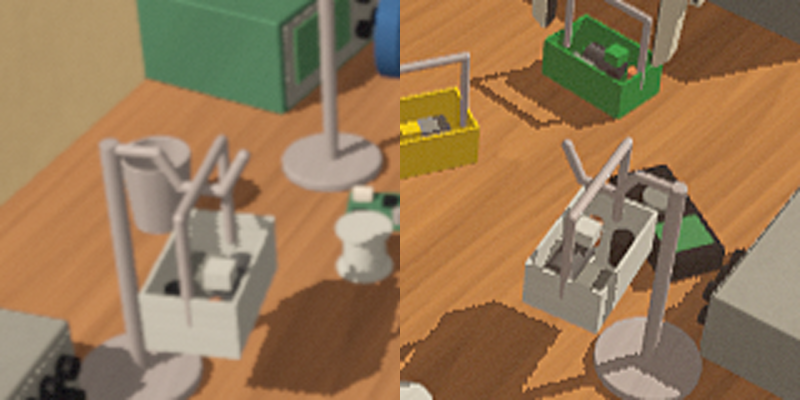

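The tote hangs free and level. The bar ends are at (182,215) and (222,142) in the left half, and (570,215) and (628,146) in the right half. One numeric check, then I hand in.

Run:
```python
from h import *
d=shot('side');s=shot('scene')
S=lambda u,v:(d,158+u/2.5,133+v/2.5)
C=lambda u,v:(s,295+(u-400)/2.5,185+v/2.5)
prs=[(S(182,215),S(222,142)),(C(570,215),C(628,146))]
best=None
for k in(0,1):
    a=tri([prs[0][0],prs[1][k]]);b=tri([prs[0][1],prs[1][1-k]])
    m=(a+b)/2-seat; print(k,a,b,np.linalg.norm(a-b),'err hook xyz',m@u(hy),m@u(hy+90),m[2])
    best=min(best or 9,np.linalg.norm(m))
if best<.015: print(ctrl.close_job())
```

```text
0 [0.60061845 0.20552006 0.17692515] [0.5930552  0.22460186 0.25442622] 0.08017314470142652 err hook xyz -0.00018158619404301532 -0.002044700700284269 -0.004324313014094
1 [0.58643053 0.27073486 0.2175335 ] [0.60701155 0.15953124 0.21744822] 0.1130921282721473 err hook xyz -0.00028034968971733847 -0.0019506260451537018 -0.0025091404929603323
the job is handed in; nothing more can be done
None
```

The metal tote hangs level by the middle of its handle on the empty hook, about 3 mm from the seat point by camera measurement. The gripper is clear of it, the pail shows no shift in the camera views, and the job is handed in at about 19 s; the hand-in call returned no verdict.

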